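# Put the big weight away and shut the weight case

### The job

Put the big brass weight away: stand it upright in the empty compartment of the wooden weight case. Then lower the case's hinged lid gently until it is fully shut, without letting it slam, and only then push the brass bolt on the lid fully home into its keeper. Leave the two smaller weights in their compartment and do not disturb the other things on the table.

Things in the scene. Friction and masses are not known exactly. Their poses are not given: they have to be found in the camera images.
- weight_case: open wooden case, fixed; outer 160 (x) x 220 (y) x 50 (z) mm, walls and floor 8 mm. Origin: centre of the underside, on the table; x from its front to the hinge side, y to its left, z up. A divider 6 mm thick at y = 0, top 31 mm above the table, makes two compartments of 144 (x) x 99 (y) mm: the left (+y) holds two smaller weights, the right (-y) is empty
- empty_cell (a point): centre of the floor of the empty compartment, 8 mm above the table, 52.5 mm to the right (-y) of the case's centre; axes as the case's
- case_lid (a joint): lid angle in rad: 0 = shut (flat on the rim, its top 60 mm above the table), 1.57 = upright; starts at 1.62 to 1.85, leaning back, stop at 1.95. The hinge has friction: the lid stays at any angle where it is left and is moved by 2 to 5 N pushed on either face near its free edge
- lid_hinge (a point): middle of the hinge line (along the case's y), at the case's x = +80, y = 0, z = 50 mm. Axes: the lid's own (the case's when shut). The lid is a board x = -162 to 0, y = -110 to 110, z = 0 (inner face) to 10 mm (outer face) in these axes. Open, the outer face, with the bolt, looks away from the case's front
- lid_edge (a point): middle of the lid's free edge, on its outer face (162 mm from the hinge); with the lid shut it is the middle of the front edge of the top
- case_bolt (a joint): position of the brass bolt on the lid's outer face in m: 0 = drawn back, 0.030 = fully home (end stop); slides towards the case's left (+y), starts at 0 to 0.006, takes about 2 N. Its keeper stands outside the case's left wall at the case's x = -55 mm, y = 110 to 123 mm, top 77 mm above the table
- bolt_knob (a point): centre of the top of the bolt's round brass knob, 30 mm above the lid's outer face, 15 mm across at the top, 11 to 13 mm lower down; 135 mm from the hinge line and, bolt drawn back, 40 mm left of the lid's middle. To its right (-y) the lid is bare; to its left the bolt runs at y = 81 to 101 mm through a guide 17 mm high
- big_weight: big brass weight with a knob, round, 36 mm across and 34 mm high, 0.35 to 0.6 kg; as solid it is a plain upright cylinder of that size. Origin: centre of its underside; stands upright on the table
- mid_weight: brass weight, 29 mm across, 27 mm high, standing in the case's left compartment; origin at the centre of its underside
- little_weight: brass weight, 22 mm across, 21 mm high, standing in the case's left compartment; origin at the centre of its underside
- vase: small grey clay bottle, 48 mm across, 64 mm high, loose bystander; origin at the centre of its underside
- clay: grey-brown lump of clay, 69 x 81 x 53 mm, loose bystander; origin at the centre of its underside
- wood_rib: half-moon wooden rib, 36 x 90 x 8 mm, lying flat, loose bystander; origin at the centre of its underside, long side along its y
- paint_brush: blue paint brush, 12 x 174 x 12 mm, lying flat behind the case, loose bystander; origin at the centre of its underside, long side along its y
There are look-alikes about, which are no part of the job. What is shaped like the big_weight but blue or red is not meant.

How it is judged:
On the way, in this order (a step that is already met when the one before it is completed fails the run):
1. the big weight stands upright in the empty compartment, let go, the lid still open (x of big_weight in the frame of weight_case between -0.06 and 0.06 m and y of big_weight in the frame of weight_case between -0.095 and -0.01 m and z of big_weight in the frame of weight_case below 0.014 m and angle between big_weight's own z axis and vertical below 0.2 rad and contact force between the fingers and big_weight below 0.1 N and value of joint case_lid above 0.8 rad), for 0.2 s.
2. the lid is fully shut (value of joint case_lid below 0.03 rad), for 0.2 s.
3. the bolt is pushed home (value of joint case_bolt above 0.024 m and value of joint case_lid below 0.03 rad), for 0.2 s.
At the end, for the whole second after the job is handed in: The big weight stands upright (within 0.2 rad) on the floor of the right compartment of the case, the two smaller weights are in the left one, the lid is shut (within 0.03 rad) and the bolt is home (at least 24 of 30 mm) (all of step 3 and x of big_weight in the frame of weight_case between -0.06 and 0.06 m and y of big_weight in the frame of weight_case between -0.095 and -0.01 m and z of big_weight in the frame of weight_case below 0.014 m and angle between big_weight's own z axis and vertical below 0.2 rad and x of mid_weight in the frame of weight_case between -0.075 and 0.075 m and y of mid_weight in the frame of weight_case between 0 and 0.105 m and x of little_weight in the frame of weight_case between -0.075 and 0.075 m and y of little_weight in the frame of weight_case between 0 and 0.105 m and linear speed of big_weight below 0.02 m/s); the robot touches nothing.
It fails at once if the lid slams (shuts faster than 2 rad/s) (velocity of joint case_lid below -2 rad/s).
It fails at once if the bolt is pushed home before the lid is shut (value of joint case_bolt above 0.024 m and value of joint case_lid above 0.06 rad).
It fails at once if the vase or the clay lump is moved more than 40 mm or knocked over (distance of any of vase, clay from where it was at the start of the episode above 0.04 m or angle between any of vase, clay's own z axis and vertical above 0.6 rad).
It fails at once if the wooden rib or the brush is moved more than 40 mm (distance of any of wood_rib, paint_brush from where it was at the start of the episode above 0.04 m).
It also fails if it takes over 72 s, if anything falls off the work surface, if the arm or the gripper's body presses on something with over 40 N, if the wrist force passes 120 N, or if a joint passes its speed limit or range.

### The arm

A 7-joint arm with a two-finger parallel gripper is mounted at the origin on a cart in front of the work surface, level with it; the furniture and walls round the work are solid. World frame = base frame: x ahead of the robot, y to its left, z up, the work surface at z = 0. Lengths are in m, angles in rad, forces in N, time in s.
With the tool pointing down it reaches from about 0.425 to 0.925 m from the base axis. Payload 6.8 kg.
Tool frame: the origin (TCP) lies where the fingers leave the gripper's body, on its centre line; the fingertips stand 80 mm ahead of it and the grasp point (between the pads) lies 61 mm ahead of it; y points along the fingers, x is the direction in which the jaws open and shut, and the axes are right-handed (so a half turn about y gives the same grasp; the last joint's range is limited). The gripper opens to 88 mm and grips with 3 to 60 N. Pads are 20 mm wide; open, the fingers measure 115 mm over their backs; the gripper's body (75 mm by 178 mm) begins 61 mm behind the grasp point.
Start: joints at [1.124, 0.477, 0.022, 1.555, -0.011, 1.109, -0.083], TCP at [0.224, -0.637, 0.303] pointing down, gripper open.
Joint ranges: [-2.96, 2.96], [-0.34, 2.1], [-1.41, 1.46], [0.24, 2.44], [-1.37, 4.51], [0.17, 1.92], [-2.96, 2.96]. Speed limits (rad/s): [2.39, 2.39, 3.14, 3.14, 3.14, 3.14, 3.14].

### API

Orientations are given as a 3x3 rotation matrix whose columns are the frame's x, y, z axes.
In Python, from plant import robot gives the robot as it stands. Calls block until the motion is done:
- robot.reach(position, orientation): joint-space move of the TCP to a pose.
- robot.servo_line(position, rot=None, max_speed=0.15, threshold=None): straight line of the TCP; rot=None keeps the orientation; max_speed is the mean speed in m/s. With threshold (N) it stops when the force on the tool has changed by that much, and returns True; else False.
- robot.move_j(angles): joint-space move.
- robot.command_gripper(opening, f_grip=None): finger opening in m; f_grip is the grip in N (None keeps the last); returns when the fingers have stopped.
- robot.pause(seconds).
- robot.inverse_kinematics(position, orientation): joint angles nearest the present ones, or None.
- robot.state(): the state.
- robot.read_camera(name): name is "scene" or "top"; returns a dict with "image" (480x640x3 uint8, red, green, blue), "mtx" (3x3 intrinsics, pixels), "T" (4x4, takes a point from camera to world coordinates). Camera axes: x right, y up, looking along -z (the intrinsics and any distortion apply to the point x, -y, -z); pixel columns grow to the right and rows downward; lengths in m; the calibration is good to about 2 mm. A picture is of the moment at which its call begins. There is no depth.
A pose or a line that the arm cannot do raises robot.Unreachable and nothing moves.
- robot.hand_in(): hands the job in, once; it reports no verdict.
The state is a dict: "time_s": time; "qpos": joint angles; "joint_vel": joint speeds; "tau": joint torques, N m; "ee_pos": TCP position; "tcp_rot": TCP orientation; "contact_force": force on the tool from outside, world axes, zero at the start; "ft_torque": the same for the moment, N m; "width": finger opening in m.
Only numpy, scipy, OpenCV 4.12 (cv2) and the standard library are available. Lean on these libraries where they do the work, as an engineer would, in place of code of your own. Each camera call takes 0.05 s, during which the arm holds its last target.

## Working session

There is one attempt and no reset: what is moved stays moved. The work goes in short steps, each a Python script; the robot and the scene stay as the last script left them, time stands still between calls to the robot, and variables do not carry over. Pictures are saved under pics/ and viewed, and the job is handed in when it is done.

```bash
ls; mkdir -p pics
python3 - <<'E'
from plant import robot
import cv2,numpy as np
for n in("scene","top"):
    d=robot.read_camera(n); cv2.imwrite(f"pics/{n}0.png",d["image"][:,:,::-1]); np.savez(f"{n}0.npz",**d)
    print(n,d["mtx"].tolist(),np.round(d["T"],4).tolist(),[k for k in d])
s=robot.state();print(s["time_s"],s["ee_pos"],s["tcp_rot"],s["width"])
E
```

```text
pics
scene [[510.61467678509945, 0.0, 313.1712279060217], [0.0, 510.61467678509945, 245.29588911678684], [0.0, 0.0, 1.0]] [[0.4965, 0.6596, -0.5642, 0.1178], [-0.8679, 0.388, -0.3102, -0.0816], [0.0143, 0.6437, 0.7651, 0.7163], [0.0, 0.0, 0.0, 1.0]] ['image', 'mtx', 'T']
top [[508.5176112614909, 0.0, 322.4157941937663], [0.0, 508.5176112614909, 241.17621025721056], [0.0, 0.0, 1.0]] [[-0.0242, 0.9802, -0.1965, 0.4137], [-0.9991, -0.0304, -0.0284, 0.1772], [-0.0338, 0.1956, 0.9801, 1.0678], [0.0, 0.0, 0.0, 1.0]] ['image', 'mtx', 'T']
0.1 [ 0.22421726 -0.63626689  0.30180563] [[ 3.32430385e-01 -6.48060955e-04  9.43127573e-01]
 [-9.43126476e-01  1.44486914e-03  3.32430991e-01]
 [-1.57813147e-03 -9.99998746e-01 -1.30885039e-04]] 0.08793122835698508
```

View pics/scene0.png

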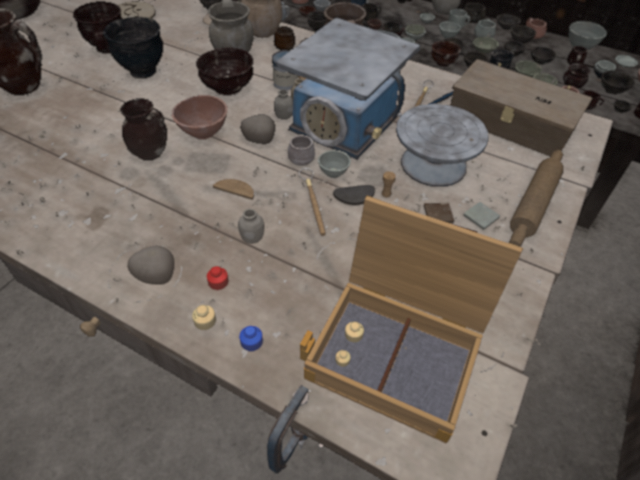

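View pics/top0.png

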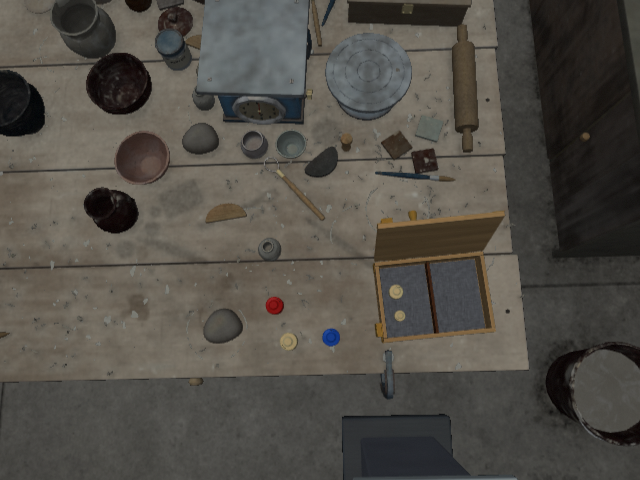

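Run:
```python
import cv2
a=cv2.imread("pics/top0.png")[195:385,260:530]; cv2.imwrite("pics/top0z.png",cv2.resize(a,None,fx=2.9,fy=2.9,interpolation=cv2.INTER_CUBIC))
a=cv2.imread("pics/scene0.png")[185:455,180:540]; cv2.imwrite("pics/scene0z.png",cv2.resize(a,None,fx=2.2,fy=2.2,interpolation=cv2.INTER_CUBIC))
```

```text
(no output)
```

View pics/top0z.png

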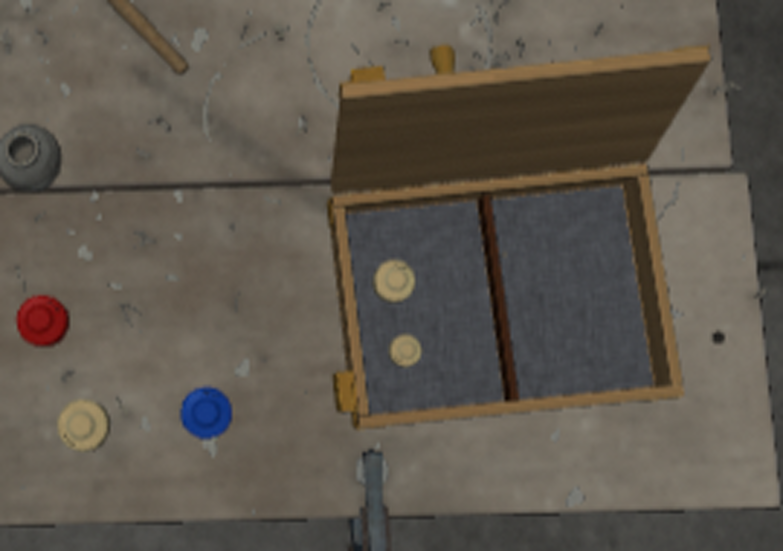

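View pics/scene0z.png

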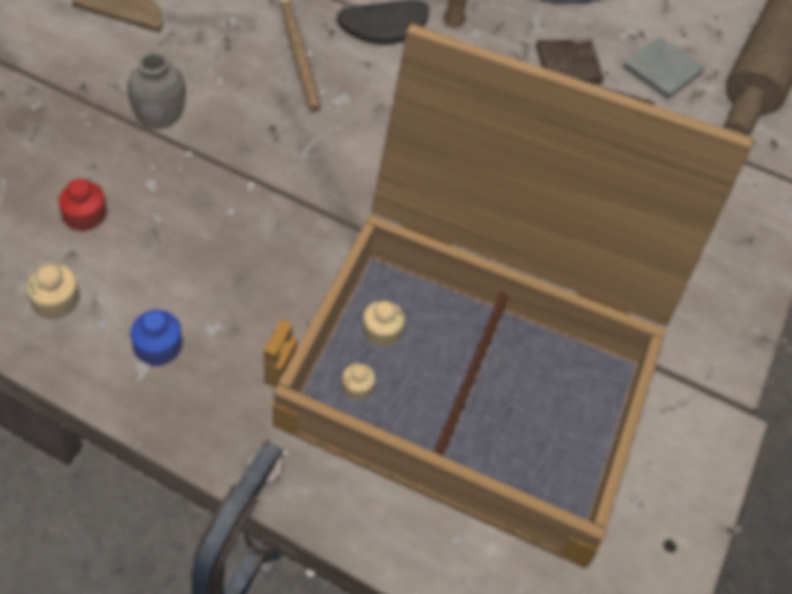

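```bash
cat > h.py <<'E'
import numpy as np,cv2
def load(n): return dict(np.load(n))
def ray(d,uv):
    K=d["mtx"];T=d["T"];p=np.linalg.solve(K,[uv[0],uv[1],1.]);v=T[:3,:3]@np.array([p[0],-p[1],-p[2]])
    return T[:3,3],v/np.linalg.norm(v)
def onz(d,uv,z):
    o,v=ray(d,uv);return o+v*(z-o[2])/v[2]
def tri(d1,u1,d2,u2):
    A=[];b=[]
    o1,v1=ray(d1,u1);o2,v2=ray(d2,u2)
    s=np.linalg.lstsq(np.c_[v1,-v2],o2-o1,rcond=None)[0]
    a=o1+s[0]*v1;c=o2+s[1]*v2
    return (a+c)/2,np.linalg.norm(a-c)
E
python3 - <<'E'
from h import *
t=load("top0.npz");s=load("scene0.npz")
tz=lambda u:(u[0]/2.9+260,u[1]/2.9+195); sz=lambda u:(u[0]/2.2+180,u[1]/2.2+185)
np.set_printoptions(precision=4,suppress=True)
P={}
for n,a,b in[("FL",(355,424),(277,396)),("FR",(682,393),(598,533)),("BR",(650,165),(663,330)),("BL",(331,200),(373,220))]:
    P[n]=(onz(t,tz(a),.05)+onz(s,sz(b),.05))/2
    print(n,onz(t,tz(a),.05),onz(s,sz(b),.05),tri(t,tz(a),s,sz(b)))
print([np.linalg.norm(P[a]-P[b]) for a,b in("FL FR","BL BR","FL BL","FR BR") and [("FL","FR"),("BL","BR"),("FL","BL"),("FR","BR")]])
print("lid L",tri(t,tz((341,92)),s,sz((410,27))),"R",tri(t,tz((709,50)),s,sz((750,140))))
print("guide/knob top cam",onz(t,tz((443,48)),.2),onz(t,tz((367,72)),.2))
for n,d,roi in(("top",t,(270,325,310,360)),("scene",s,(185,300,225,335))):
    im=d["image"];h=cv2.cvtColor(im,cv2.COLOR_RGB2HSV)
    x0,y0,x1,y1=roi;m=((h[...,1]>70)&(h[...,0]>12)&(h[...,0]<35)&(h[...,2]>110)).astype(np.uint8)
    mm=np.zeros_like(m);mm[y0:y1,x0:x1]=m[y0:y1,x0:x1]
    n_,l,st,c=cv2.connectedComponentsWithStats(mm);i=1+st[1:,4].argmax();print(n,st[i],c[i],onz(d,c[i],.017))
    d["c"]=c[i]
print(tri(t,t["c"],s,s["c"]))
# vase, clay, red, blue
for n,u in(("vase",(269,252)),("clay",(223,328)),("red",(275,305)),("blue",(331,337))):print(n,onz(t,u,.02))
print("clamp",onz(t,(389,352),.03),onz(t,(389,395),.03))
E
```

```text
FL [0.4146 0.0941 0.05  ] [0.4105 0.0868 0.05  ] (array([0.4156, 0.0916, 0.0361]), np.float64(0.0033409379923915452))
FR [ 0.4297 -0.1261  0.05  ] [ 0.4299 -0.1245  0.05  ] (array([ 0.4294, -0.1249,  0.0519]), np.float64(0.0012971877911453302))
BR [ 0.5857 -0.1182  0.05  ] [ 0.5846 -0.1151  0.05  ] (array([ 0.5849, -0.1164,  0.0509]), np.float64(0.0031496167060814525))
BL [0.5677 0.1035 0.05  ] [0.5665 0.0969 0.05  ] (array([0.5702, 0.1009, 0.0423]), np.float64(0.004775269256494266))
[np.float64(0.2163979426856679), np.float64(0.21756761647144168), np.float64(0.15488144294189404), np.float64(0.15561503782638342)]
lid L (array([0.6097, 0.1052, 0.2056]), np.float64(0.001722916744003494)) R (array([ 0.6273, -0.1127,  0.2063]), np.float64(0.0016687722913994439))
guide/knob top cam [0.6357 0.0428 0.2   ] [0.6223 0.0893 0.2   ]
top [280 333  17  18 234] [287.9744 341.094 ] [0.4195 0.2827 0.017 ]
scene [193 305  22  24 385] [203.2701 315.8519] [0.4166 0.2801 0.017 ]
(array([0.4194, 0.2834, 0.0105]), np.float64(0.00017559618425752165))
vase [0.6041 0.3203 0.02  ]
clay [0.449  0.4154 0.02  ]
red [0.493  0.3084 0.02  ]
blue [0.4255 0.195  0.02  ]
clamp [0.3932 0.0804 0.03  ] [0.3111 0.0845 0.03  ]
```

```bash
cat >> h.py <<'E'
yaw=0.072
cx=np.array([np.cos(yaw),np.sin(yaw),0]);cy=np.array([-np.sin(yaw),np.cos(yaw),0])
C=np.array([0.4987,-0.0128,0])
R=np.c_[-cy,[0,0,-1],cx]   # tool down, jaws along case y
def W(x,y,z): return C+cx*x+cy*y+np.array([0,0,z])
def snap(n):
    from plant import robot
    for c in("scene","top"):
        d=robot.read_camera(c);cv2.imwrite(f"pics/{c}{n}.png",d["image"][:,:,::-1]);np.savez(f"{c}{n}.npz",**d)
def st():
    from plant import robot
    s=robot.state();print(round(s["time_s"],2),np.round(s["ee_pos"],4),"F",np.round(s["contact_force"],2),"w",round(s["width"],4))
E
python3 - <<'E'
from h import *
from plant import robot
for p in([.4185,.282,.088],W(-.03,-.0525,.1),W(-.055,.02,.148),W(-.05,-.02,.14),W(.16,-.03,.28)):
    print(robot.inverse_kinematics(np.array(p),R) is not None)
p=np.array([.4185,.282,0])
robot.servo_line(robot.state()["ee_pos"]+[0,0,.08],max_speed=.2)
robot.reach(p+[0,0,.3],R);st()
robot.command_gripper(.062,20)
robot.servo_line(p+[0,0,.16],R,max_speed=.2);st()
snap(1)
E
```

```text
True
True
True
True
True
3.93 [0.419  0.2815 0.2999] F [ 0.33  0.32 -0.09] w 0.0879
5.38 [0.4188 0.2827 0.1608] F [-0.69  0.44  0.  ] w 0.062
```

View pics/scene1.png

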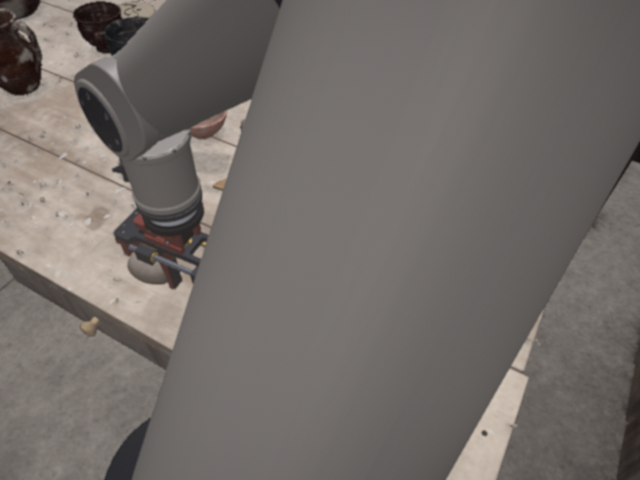

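View pics/top1.png

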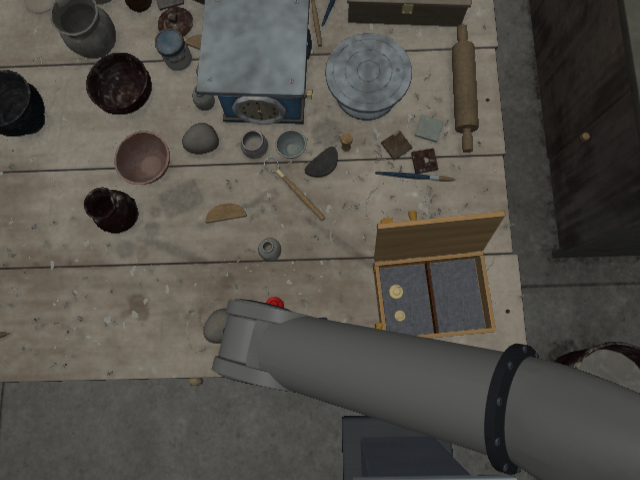

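Scene view: forearm hides the case, the gripper is around (165,250) over the weights, jaws along y. The top view shows the case unchanged, with the weight hidden under the wrist. Next is the grasp.

Run:
```python
from h import *
from plant import robot
p=np.array([.4185,.282,0])
print(robot.servo_line(p+[0,0,.089],R,max_speed=.1,threshold=15));st()
robot.command_gripper(0.02,25);st()
robot.servo_line(p+[0,0,.22],R,max_speed=.15);robot.pause(.2);st()
```

```text
False
6.34 [0.4186 0.2823 0.0893] F [-0.39 -0.01  0.55] w 0.0619
6.88 [0.4187 0.2817 0.0892] F [ 0.71 -2.3   5.24] w 0.0358
8.1 [0.4182 0.2818 0.2192] F [-0.1  -0.37 -5.33] w 0.0353
```

Run:
```python
from h import *
from plant import robot
robot.servo_line(W(-.03,-.0525,.22),R,max_speed=.2)
robot.servo_line(W(-.03,-.0525,.125),R,max_speed=.15);st()
print(robot.servo_line(W(-.03,-.0525,.0955),R,max_speed=.04,threshold=4));st()
robot.command_gripper(.054,25);st()
robot.servo_line(W(-.03,-.0525,.25),R,max_speed=.15);st()
robot.reach(W(.0,-.33,.33),R)
snap(2);st()
```

```text
10.8 [ 0.4731 -0.0669  0.1255] F [ 0.12 -0.11 -4.14] w 0.0355
True
11.47 [ 0.4722 -0.0674  0.0969] F [0.24 0.07 1.5 ] w 0.0356
11.97 [ 0.4711 -0.0678  0.0965] F [ 0.27 -0.71 -0.2 ] w 0.0538
13.15 [ 0.472  -0.0675  0.2492] F [-0.11  0.14 -0.45] w 0.0543
14.37 [ 0.5228 -0.3395  0.3299] F [-0.58  0.78  0.17] w 0.054
```

View pics/top2.png

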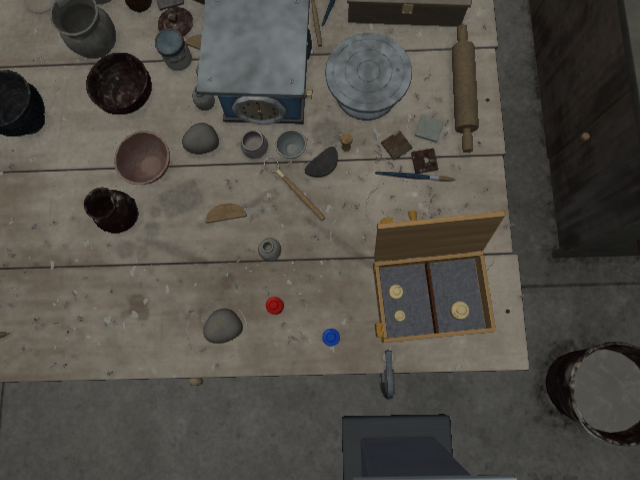

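View pics/scene2.png

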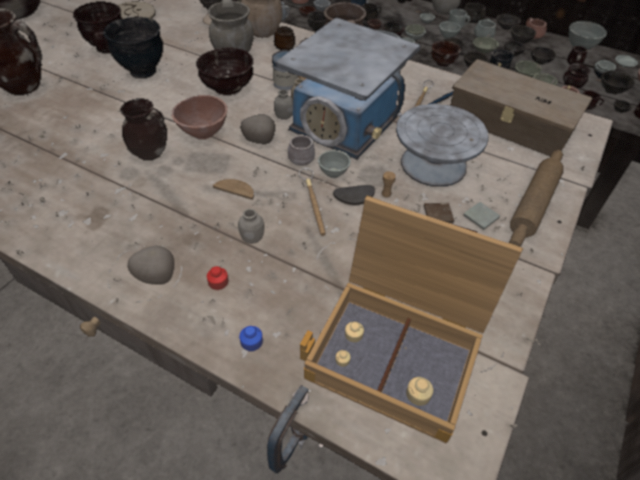

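The weight stands upright in the right compartment: top view (460,310), scene (420,389). The two smaller weights, the lid and the other objects look unmoved. Next I close the lid from behind.

Run:
```python
from h import *
from plant import robot
robot.command_gripper(0.0,25)
y=-.025
robot.servo_line(W(.19,-.3,.36),R,max_speed=.25)
robot.servo_line(W(.19,y,.36),R,max_speed=.25)
robot.servo_line(W(.19,y,.262),R,max_speed=.15);st()
def tip(th,r):
    return .08-r*np.cos(th)+.01*np.sin(th)+.010, .05+r*np.sin(th)+.01*np.cos(th)
ths=[1.75,1.6,1.4,1.2,1.0]
for th in ths:
    r=.125+.02*th/1.75
    x,z=tip(th,r)
    robot.servo_line(W(x,y,z+.08),R,max_speed=.05);print(th,end=' ');st()
snap(3)
```

```text
18.26 [ 0.6905 -0.024   0.263 ] F [ 0.84 -0.1   0.64] w 0.0002
1.75 19.71 [ 0.6262 -0.0287  0.271 ] F [ 3.18 -0.01  1.58] w 0.0006
1.6 20.29 [ 0.6035 -0.0306  0.2725] F [-0.02 -0.26 -0.12] w 0.0003
1.4 21.01 [ 0.5757 -0.0325  0.2703] F [-0.22 -0.82 -0.34] w 0.0002
1.2 21.72 [ 0.549  -0.0345  0.2627] F [-0.36 -0.59 -0.13] w 0.0007
1.0 22.42 [ 0.5249 -0.0362  0.2501] F [0.5  0.3  0.18] w 0.0003
```

View pics/top3.png

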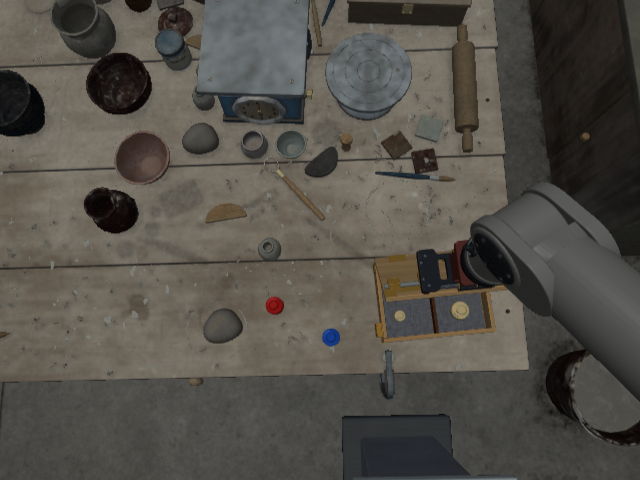

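View pics/scene3.png

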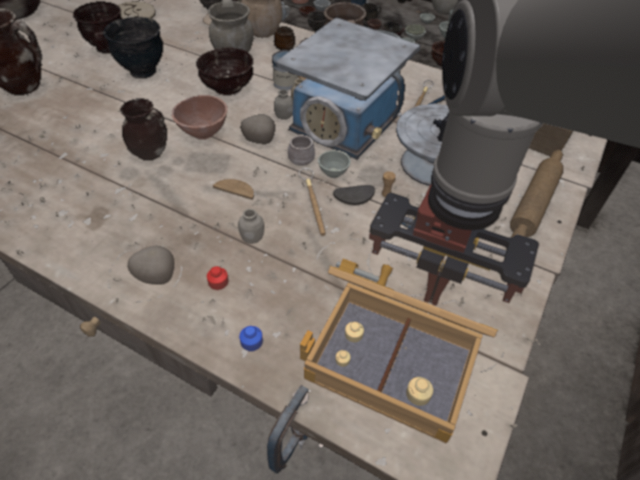

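The lid follows the fingertip and stands at about 1 rad (top edge in the scene view from (335,270) to (493,332)), and the weights are unmoved. I'll carry on closing it.

Run:
```python
from h import *
from plant import robot
y=-.025
def tip(th,r):
    return .08-r*np.cos(th)+.01*np.sin(th)+.010, .05+r*np.sin(th)+.01*np.cos(th)
for th in [.8,.6,.4,.2,.1]:
    x,z=tip(th,.125+.02*th/1.75)
    robot.servo_line(W(x,y,z+.08),R,max_speed=.05);print(th,end=' ');st()
x,z=tip(0,.125)
print(robot.servo_line(W(x,y,z+.08-.006),R,max_speed=.02,threshold=15));st()
robot.pause(.4);st()
robot.servo_line(W(x,y,.19),R,max_speed=.1)
robot.reach(W(.0,-.3,.3),R)
snap(4);st()
```

```text
0.8 23.21 [ 0.5041 -0.0376  0.2331] F [-0.68 -0.29 -0.25] w 0.0007
0.6 23.89 [ 0.4873 -0.0387  0.2127] F [-0.49  0.09  0.35] w 0.0002
0.4 24.57 [ 0.4752 -0.0395  0.1896] F [-0.34  0.32  0.31] w 0.0006
0.2 25.23 [ 0.4679 -0.04    0.165 ] F [-0.04  0.82  0.14] w 0.0007
0.1 25.63 [ 0.4658 -0.0402  0.1522] F [0.39 0.27 0.17] w 0.0009
True
26.28 [ 0.4658 -0.0402  0.1403] F [-2.83 -1.02 10.26] w 0.0006
26.68 [ 0.4658 -0.0402  0.1403] F [-2.35 -0.67  9.72] w 0.0004
28.57 [ 0.5205 -0.3098  0.2995] F [-0.31 -0.31  0.  ] w 0.0004
```

View pics/top4.png

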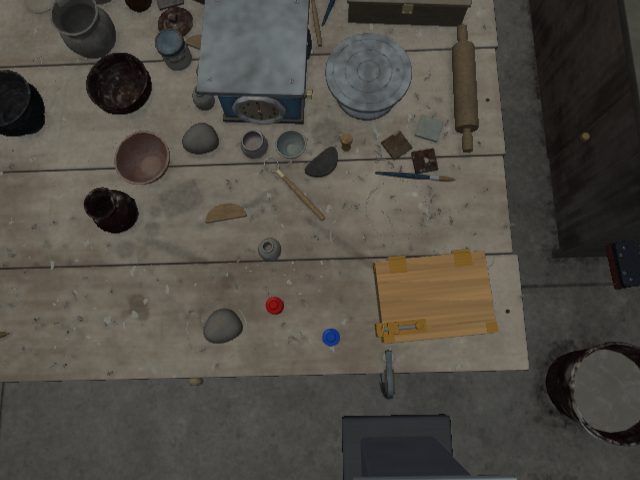

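View pics/scene4.png

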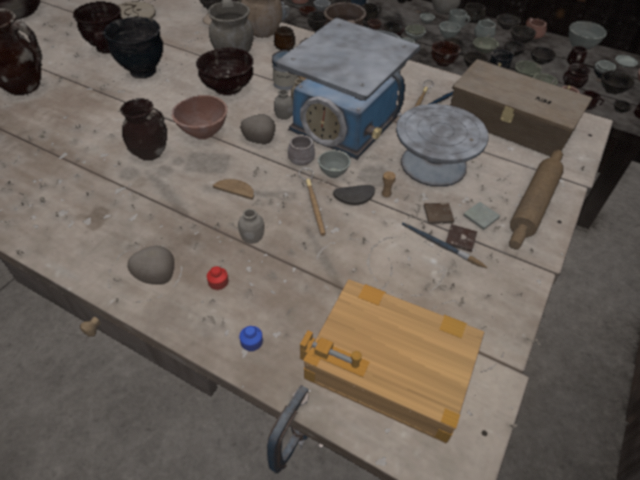

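The lid is shut; the fingertip stopped at z=0.0603 against a lid top of 60 mm. The knob shows near (420,325) top and (356,357) scene. I'll zoom in to locate it.

Run:
```python
import cv2
a=cv2.imread("pics/top4.png")[240:360,365:505]; a=cv2.resize(a,None,fx=5,fy=5,interpolation=cv2.INTER_CUBIC)
a2=cv2.imread("pics/scene4.png")[320:400,290:390]; a2=cv2.resize(a2,None,fx=6,fy=6,interpolation=cv2.INTER_CUBIC)
cv2.imwrite("pics/z4a.png",a);cv2.imwrite("pics/z4b.png",a2)
```

```text
(no output)
```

View pics/z4a.png

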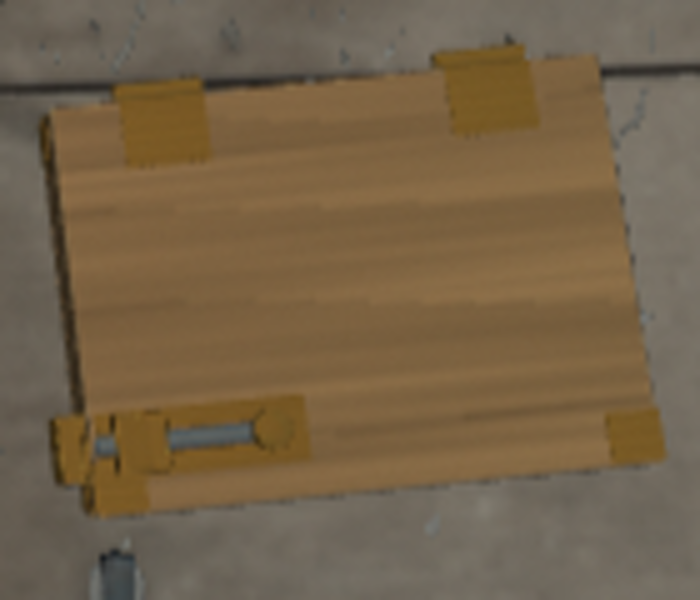

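View pics/z4b.png

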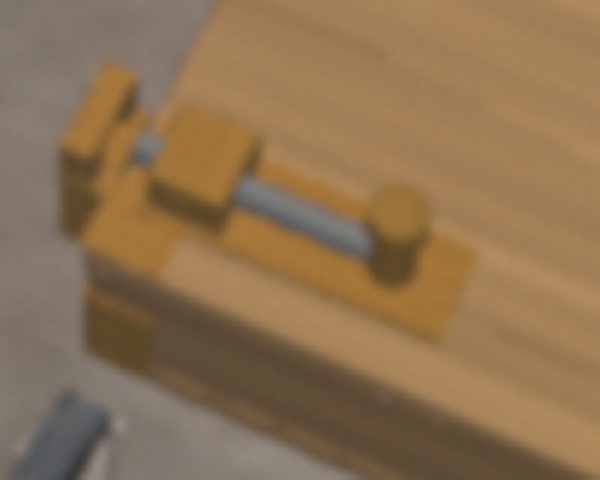

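Run:
```python
from h import *
t=load("top4.npz");s=load("scene4.npz")
a=(275/5+365,430/5+240);b=(400/6+290,210/6+320)
print(tri(t,a,s,b),onz(t,a,.09),onz(s,b,.09),"expected",W(-.055,.04,.09))
tz=lambda u:(u[0]/5+365,u[1]/5+240)
Q=[onz(t,tz(u),.06) for u in((90,515),(662,462),(598,55),(50,108))]
print(np.round(Q,4),np.mean(Q,0),W(-.001,0,.06))
print(np.arctan2(-(Q[0]-Q[1])[0],(Q[0]-Q[1])[1]),np.arctan2(-(Q[3]-Q[2])[0],(Q[3]-Q[2])[1]))
```

```text
(array([0.44109295, 0.02493561, 0.08855133]), np.float64(0.00042089596263179265)) [0.44093633 0.02533857 0.09      ] [0.44047765 0.02452183 0.09      ] expected [0.44096499 0.02313979 0.09      ]
[[ 0.4111  0.0939  0.06  ]
 [ 0.4258 -0.1271  0.06  ]
 [ 0.5858 -0.1163  0.06  ]
 [ 0.5709  0.1023  0.06  ]] [ 0.49842723 -0.01180387  0.06      ] [ 0.49770259 -0.01287194  0.06      ]
0.06650355205885812 0.06809055154677902
```

```bash
python3 - <<'E'
from h import *
from plant import robot
k=np.array([.441,.025,0])
robot.servo_line(k-cy*.05+[0,0,.24],R,max_speed=.25)
robot.servo_line(k-cy*.05+[0,0,.153],R,max_speed=.12,threshold=10);st()
print(robot.servo_line(k+cy*.017+[0,0,.153],R,max_speed=.04,threshold=12));st()
robot.pause(.3);st()
snap(5)
E
python3 - <<'E'
import cv2
a=cv2.imread("pics/top5.png")[240:360,365:505]; cv2.imwrite("pics/z5a.png",cv2.resize(a,None,fx=5,fy=5,interpolation=cv2.INTER_CUBIC))
E
```

```text
30.81 [ 0.445  -0.0248  0.1534] F [0.11 0.15 0.91] w 0.0001
True
32.27 [0.4401 0.0367 0.1528] F [ 0.57 -1.8   0.2 ] w 0.0002
32.57 [0.4398 0.0365 0.1525] F [ 0.74 -1.08  0.91] w 0.0005
```

View pics/z5a.png

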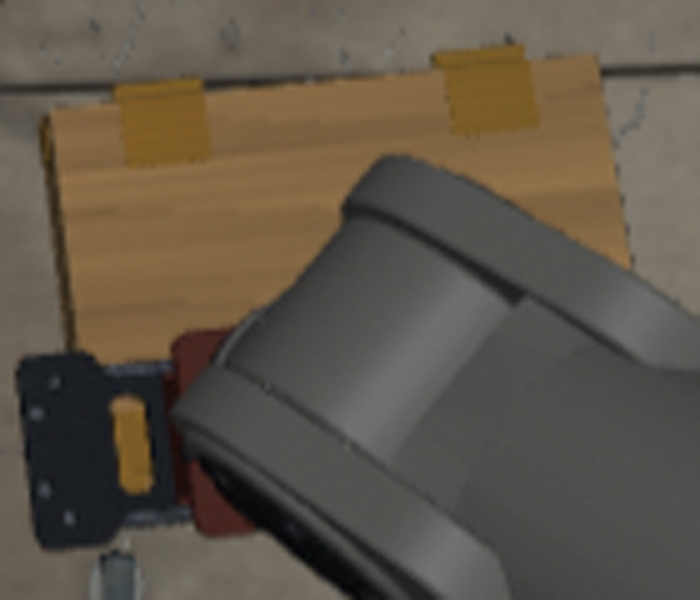

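The arm hides the knob, so I'll back off and look again.

Run:
```python
from h import *
from plant import robot
k=np.array([.441,.025,0])
robot.servo_line(k-cy*.03+[0,0,.153],R,max_speed=.1)
robot.servo_line(k-cy*.03+[0,0,.24],R,max_speed=.15)
robot.reach(W(.0,-.3,.3),R)
snap(6);st()
a=cv2.imread("pics/top6.png")[240:360,365:505]; a=cv2.resize(a,None,fx=5,fy=5,interpolation=cv2.INTER_CUBIC)
a2=cv2.imread("pics/scene6.png")[320:400,290:390]; a2=cv2.resize(a2,None,fx=6,fy=6,interpolation=cv2.INTER_CUBIC)
cv2.imwrite("pics/z6a.png",a);cv2.imwrite("pics/z6b.png",a2)
```

```text
35.29 [ 0.5206 -0.3097  0.3   ] F [ 0.23 -0.85  0.37] w 0.0006
```

View pics/z6a.png

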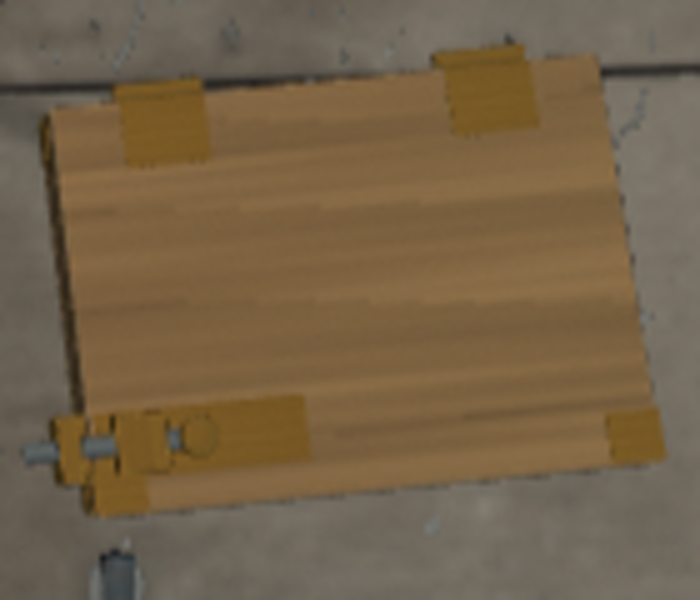

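View pics/z6b.png

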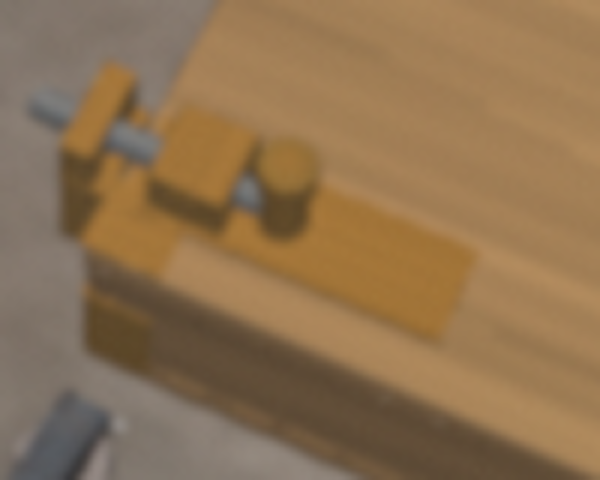

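View pics/scene6.png

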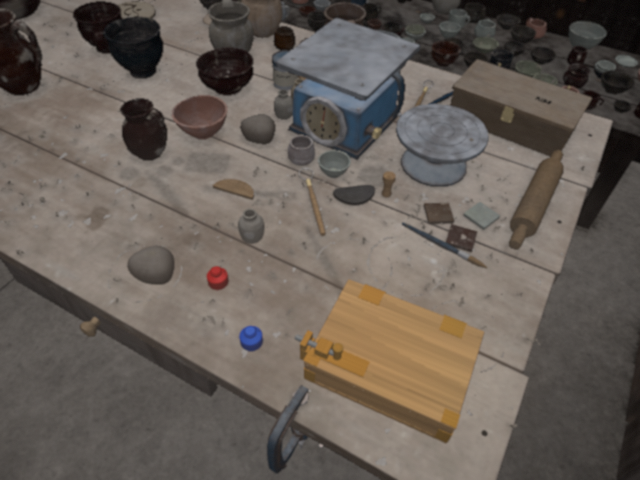

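Run:
```python
from h import *
from plant import robot
t=load("top6.npz");s=load("scene6.npz")
p=tri(t,(405,240+436/5),s,(290+286/6,320+162/6));print(p, (p[0]-C)@cy, (p[0]-[.4411,.0249,.0886])@cy)
robot.hand_in()
```

```text
(array([0.43953229, 0.05321436, 0.08733388]), np.float64(0.00016141596175080647)) 0.07009971726079357 0.028353775705892908
the job is handed in; nothing more can be done
```

I finished all three steps and handed the job in at about 35 s of the 72 s. `hand_in` gives no verdict, so what follows rests on my own checks.

- **Weight:** It stands upright in the right compartment. Both cameras showed it there after release, with the lid still open. It's now under the closed lid, so I couldn't look at it again.
- **Lid:** I closed it slowly with the fingertip at about 0.05 m/s, then pressed it down at about 10 N. The fingertip stopped at z = 60.3 mm, against 60 mm for a shut lid.
- **Bolt:** I pushed it only after the lid was shut. Its rod shows through the keeper in both views. The knob now sits about 70 mm left of the lid's middle, which is where a bolt that is fully home (30 mm) should put it. Measured travel was 28 mm.
- **Other things:** The vase, clay, rib and brush look unmoved in the last picture. The two smaller weights were in place in the last view before the lid came down.

The two cameras disagreed by up to about 7 mm on the case's left rim corners. A later fix of the shut lid put the case centre within 2 mm and the yaw within 0.006 rad of the values I used. No other check failed.

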